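# Press the rocker catch and open the mini cabinet

### The arm

A 6-joint arm with a two-finger parallel gripper is mounted at the origin on the work surface. World frame = base frame: x ahead of the robot, y to its left, z up, the work surface at z = 0. Lengths are in mm, angles in rad, forces in N, time in s.
With the tool pointing down it reaches from about 350 to 875 mm from the base axis. Payload 4.2 kg.
Tool frame: the origin (TCP) lies at the very end of the fingers, on their centre line; the grasp point (between the pads) lies 19 mm behind it; z points along the fingers, y is the direction in which the jaws open and shut (so a half turn about z gives the same grasp; the last joint's range is limited). The gripper opens to 85 mm and grips with 20 to 120 N. Pads are 22 mm wide; open, the fingers measure 114 mm over their backs; the gripper's body (76 mm by 85 mm) begins 54 mm behind the grasp point. The pads swing forward as they close: fully open they stand 13 mm farther back than shut.
Start: joints at [-0.905, 0.385, 0.008, 0, -1.194, -0.259], TCP at [247.308, -573.967, 231.312] pointing down, gripper open.
Joint ranges: [-3.14, 3.14], [-1.21, 2.06], [-1.07, 1.41], [-3.16, 2.05], [-2.99, -0.16], [-3.1, 3.1]. Speed limits (rad/s): [2.79, 2.79, 3.14, 3.14, 3.14, 3.14].

### API

Orientations are given as a unit quaternion [x, y, z, w].
In Python, from bench import arm gives the robot as it stands.
- The arm moves only by the tool apply_moves, never from a script. Its argument "plan" is one flat list of numbers, 5 for each row, row after row: the gripper's target within -1 to 1 (shut at 1, half-way at 0, fully open at -1), then the shift along the world's x, y, z in m, then the turn about the world's z in degrees. A call has 1 to 8 rows; each row is the pose to reach, as a shift and turn from the pose commanded when the call began; what a row does not reach only later rows make up. A row lasts 1/12 s, in which the tool goes at most 41.7 mm and 7.16 degrees, less where a joint would pass 70% of its speed; a pose out of reach is approached as far as the arm can. A call with a gripper value outside its range is refused whole. The fingers move at their own pace and stop on an object; the grip force is fixed at half the most. Time passes only in rows, so rows that repeat a pose let the fingers close. It gives the time, the measured TCP pose, the force and the opening at its end, in the units of the state.
- arm.read_state(): the state, without advancing time (a new reading comes with each control period).
- arm.get_image(name): name is "side" or "top" or "wrist"; returns a dict with "color" (384x512x3 uint8, red, green, blue), "range_z" (384x512 float32, mm along the optical axis (not along the pixel's ray), 0 where there is no reading), "camera_matrix" (3x3 intrinsics, pixels), "camera_from_world" (4x4, takes a point from world to camera coordinates); the wrist camera has in their place "mount" (4x4, takes a point from camera to tool coordinates, whose origin is the TCP and whose axes are the flange's). Camera axes: x right, y down, z forward; pixel columns grow to the right and rows downward; lengths in mm; the calibration is good to about 2 mm. The wrist camera is an equidistant fisheye: a pixel r from the principal point sees the ray r / f radians off the axis. A picture is of the moment at which its call begins: read the wrist's pose just before it.
- arm.job_done(): hands the job in, once; it reports no verdict.
The state is a dict: "clock": time; "joints": joint angles; "joint_vel": joint speeds; "joint_efforts": joint torques, N m; "position": TCP position; "ee_rot": TCP orientation; "contact_force": force on the tool from outside, world axes, zero at the start; "wrist_torque": the same for the moment, N m; "gripper_width": finger opening in mm.
Only numpy, scipy, OpenCV 4.12 (cv2) and the standard library are available. Lean on these libraries where they do the work, as an engineer would, in place of code of your own. Each camera call takes 0.05 s, during which the arm holds its last target.

### The job

Open the white plastic mini cabinet: gently press down the ribbed thumb end of the rocker catch on its roof so that the hook end tips up, keeping it down until the sprung door has kicked clear of the hook, and let the catch drop back. Then swing the door wide open, at least square to the cabinet's front, without forcing it, and leave it standing open with everything else on the stand undisturbed.

Things in the scene. Friction and masses are not known exactly. Their poses are not given: they have to be found in the camera images.
- cabinet: White plastic mini cabinet, stuck to the stand: 150 mm deep (x), 180 wide (y), 200 high (z). Origin at the centre of its underside, z up; its -x side is the front, with the door. On the roof, held by foam tape, stands a white rocker catch: a see-saw bar 78 mm long and 16 to 26 wide lying along x at y = +25, pivot pin along y at x = -52.5, bracket 36 x 30 around the pin and no taller than the rib.
- under_rib (a point): Point on the top face of the cabinet's roof straight below the place to press: the rounded rib (20 mm long along y) across the thumb end, the rear end, of the catch, 30 mm behind its pivot. With the catch at rest the rib's top, its highest point, is 23 to 28 mm above this point: the thickness of tape varies by 5 mm from start to start and is not measured, so feel for it. Axes as the cabinet's.
- catch (a joint): Tip angle of the rocker catch, rad: 0 at rest, grows as the thumb end goes down and the hook end tips up; hard stop at 0.26 (rib 7.7 mm below its rest). A return spring pushes back at the rib with about 2 N at first, 8 N at the stop. The hook clears the door at 0.07 (thickest tape) to 0.22 (thinnest); let go too soon, it catches again. Pressed on against the stop, it is spoiled above 15 N.
- door (a joint): Opening angle of the door, rad: 0 shut, 1.57 square open, stop 1.95. The catch's hook hangs 2.5 to 7.5 mm over its front face, at cabinet y = 17 to 33. Still hooked, it may follow the tilting hook out to 0.1. Once clear, a damped spring plunger (cabinet y 0, 165 up) kicks it to about 0.42 in about 1 s; after that there is only slight hinge friction (0.2 N at the free edge). Over 15 N spoils it.
- door_edge (a point): Top of the door's free edge, mid-thickness, 174 mm from the hinge axis; it moves with the door. The door is a flat panel 172 mm wide, 184 high, 10 thick, its top 196 mm above the stand. Kicked out, its free edge stands about 70 mm off the cabinet's front, and fingers can go down from above between its inner face and the front, to swing it.
- hinge_top (a point): Point on the door's vertical hinge axis, level with the door's top edge (cabinet x = -80, y = -88, z = 196 mm), fixed on the cabinet; axes as the cabinet's. The door's mid-plane passes through this axis; seen from above, opening turns the door counter-clockwise, its direction from hinge to free edge going from the cabinet's +y towards its -x.
- holder: Bystander: round ceramic incense holder, 56 mm across, 18 high, loose on the rear right part of the cabinet's roof (near cabinet x = +35, y = -45); origin at the centre of its underside.
- dish: Bystander: round clear glass ashtray-style dish, 116 mm across, 30 high; origin at the centre of its underside.
- stopper: Bystander: steel bottle stopper standing on its head, 36 mm across, 70 high; origin at the centre of its underside.
- skin: Bystander: grey hard silicone game-controller skin, about 160 x 100 mm, 41 high; origin at its underside.
- remote: Bystander: black remote control, 165 x 44 mm, 18 high; origin at the centre of its underside.
- cone_jar: Bystander: glass jar of incense cones with a wooden lid, 62 mm across, 76 high; origin at the centre of its underside.

How it is judged (in metres and radians):
On the way, in this order (a step that is already met when the one before it is completed fails the run):
1. the thumb end of the catch is pressed by the gripper and its hook end has tipped up (value of joint catch above 0.05 rad and contact force between the fingers and catch above 1 N), for 0.1 s.
2. the door has kicked out clear of the hook and the catch has dropped back (value of joint door above 0.2 rad and value of joint catch below 0.04 rad), for 0.2 s.
At the end, for the whole second after the job is handed in: The door stands open and still at 1.45 rad or more (square to the cabinet's front, within 7 degrees, or wider), and the catch is back at rest (tip angle under 0.04 rad) (value of joint door above 1.45 rad and velocity of joint door between -0.05 and 0.05 rad/s and value of joint catch below 0.04 rad); the robot touches nothing.
It fails at once if the catch is loaded with more than 15 N (contact force between anything else and catch above 15 N).
It fails at once if the door is forced with more than 15 N (contact force between any of the arm, the fingers and door above 15 N).
It fails at once if the incense holder on the roof is shifted by more than 15 mm or tipped (distance of holder from where it was at the start of the episode above 0.015 m or angle between holder's own z axis and vertical above 0.25 rad).
It fails at once if another bystander is shifted by more than 20 mm (distance of any of dish, stopper, skin, remote, cone_jar from where it was at the start of the episode above 0.02 m).
It also fails if it takes over 58 s, if anything falls off the work surface, if the arm or the gripper's body presses on something with over 40 N, if the wrist force passes 120 N, or if a joint passes its speed limit or range.

## Working session

There is one attempt and no reset: what is moved stays moved. The work goes in short steps, Python scripts to look and compute and a tool call to move; the robot and the scene stay as the last step left them, time stands still between calls to the robot, and variables do not carry over. Pictures are saved under pics/ and viewed, and the job is handed in when it is done.

Besides the shell and the picture viewer there is one more tool, called after "Emit:" in YAML: its name, and indented under it one key for each argument. apply_moves: Moves the arm, as the interface text tells. Its arguments: {"type":"object","properties":{"plan":{"type":"array","items":{"type":"number"}}},"required":["plan"]}

```bash
mkdir -p pics; ls; python3 - <<'E'
from bench import arm
import cv2,numpy as np
s=arm.read_state();print({k:np.round(v,3) for k,v in s.items()})
for n in ["side","top","wrist"]:
    d=arm.get_image(n);cv2.imwrite(f"pics/{n}0.png",d["color"][:,:,::-1]);np.savez(f"{n}0.npz",**d)
    print(n,np.round(d["camera_matrix"],1).tolist(),np.round(d.get("camera_from_world",d.get("mount")),3).tolist())
E
```

```text
pics
{'clock': np.float64(0.0), 'joints': array([-0.905,  0.386,  0.007, -0.   , -1.194, -0.259]), 'joint_vel': array([-0.001,  0.   ,  0.   ,  0.001, -0.001, -0.   ]), 'joint_efforts': array([ 2.0000e-03, -3.9229e+01,  1.8840e+01,  4.1860e+00, -5.0000e-03,
        0.0000e+00]), 'position': array([ 247.059, -573.456,  230.226]), 'ee_rot': array([-0.202,  0.979,  0.001, -0.   ]), 'contact_force': array([ 0.261, -0.373, -0.944]), 'wrist_torque': array([-0.011, -0.019, -0.029]), 'gripper_width': np.float64(85.444)}
side [[347.4, 0.0, 257.9], [0.0, 347.4, 192.1], [0.0, 0.0, 1.0]] [[-0.947, -0.321, -0.004, 546.118], [-0.197, 0.592, -0.781, 221.37], [0.253, -0.739, -0.624, 822.378], [0.0, 0.0, 0.0, 1.0]]
top [[440.2, 0.0, 252.6], [0.0, 440.2, 186.1], [0.0, 0.0, 1.0]] [[0.004, -1.0, 0.017, -21.791], [-0.997, -0.006, -0.079, 587.504], [0.079, -0.017, -0.997, 1285.53], [0.0, 0.0, 0.0, 1.0]]
wrist [[297.3, 0.0, 252.4], [0.0, 297.3, 194.2], [0.0, 0.0, 1.0]] [[0.0, -0.962, -0.271, 68.08], [1.0, 0.0, 0.0, 0.615], [-0.0, -0.271, 0.962, -142.863], [0.0, 0.0, 0.0, 1.0]]
```

View pics/side0.png

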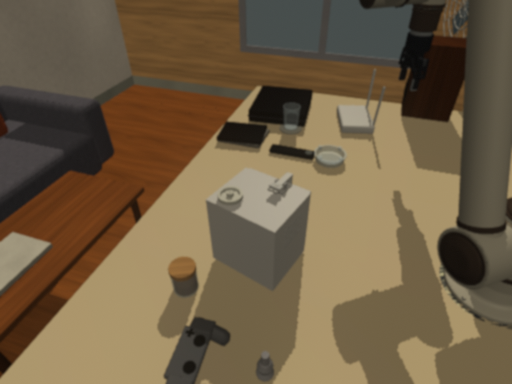

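View pics/top0.png

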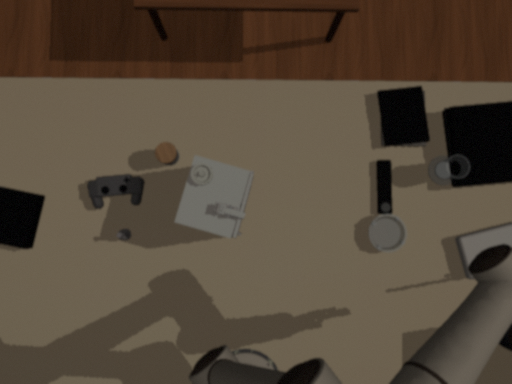

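```bash
cat > h.py <<'E'
import numpy as np,cv2
def load(n): return dict(np.load(n+".npz"))
def cloud(d):
    K=d["camera_matrix"];z=d["range_z"];v,u=np.indices(z.shape)
    pc=np.stack([(u-K[0,2])/K[0,0]*z,(v-K[1,2])/K[1,1]*z,z],-1)
    T=np.linalg.inv(d["camera_from_world"]);return pc@T[:3,:3].T+T[:3,3]
def ray(d,u,v,h):
    K=d["camera_matrix"];T=np.linalg.inv(d["camera_from_world"])
    r=T[:3,:3]@np.array([(u-K[0,2])/K[0,0],(v-K[1,2])/K[1,1],1]);o=T[:3,3]
    return o+r*(h-o[2])/r[2]
def proj(d,p):
    c=d["camera_from_world"]@np.append(p,1);c=c[:3]/c[2];return (d["camera_matrix"]@c)[:2]
E
python3 - <<'E'
from h import *
d=load("top0");P=cloud(d);Z=P[...,2]
print("roof med",np.median(Z[185:200,215:240]),"table",np.median(Z[280:300,280:300]), "valid",(d["range_z"]>0).mean())
m=((Z>185)&(Z<230)).astype(np.uint8);m[:,:160]=0;m[:,265:]=0;m[:140]=0;m[250:]=0
cs,_=cv2.findContours(m,0,2);c=max(cs,key=cv2.contourArea)
r=cv2.minAreaRect(c);print(r)
for p in cv2.boxPoints(r): print(p,ray(d,*p,200))
hi=(Z>206)&(m>0);v,u=np.where(hi)
for a,b in zip(u,v): print(a,b,np.round(P[b,a]).astype(int),end=";")
img=d["color"][130:260,140:290,::-1];cv2.imwrite("pics/topz.png",cv2.resize(img,None,fx=5,fy=5,interpolation=2)[:600])
d=load("side0")
img=d["color"][160:290,190:330,::-1];cv2.imwrite("pics/sidez.png",cv2.resize(img,None,fx=4.6,fy=4.6,interpolation=2)[:600])
E
```

```text
roof med 200.3369152601847 table 0.24464081175494812 valid 0.99603271484375
((215.27955627441406, 197.48883056640625), (65.72283172607422, 70.29814910888672), 16.144338607788086)
[173.94057 222.11438] [480.40873755 183.89329647 200.        ]
[193.48753 154.5885 ] [654.21701431 136.78303294 200.        ]
[256.61853 172.86328] [607.80112071 -26.28351656 200.        ]
[237.07158 240.38916] [434.72422674  22.87758961 200.        ]
200 163 [631 118 213];201 163 [631 116 213];202 163 [631 113 213];197 164 [628 126 212];198 164 [628 124 212];199 164 [628 121 214];200 164 [628 118 214];201 164 [628 116 215];202 164 [628 113 214];203 164 [628 111 213];204 164 [628 108 215];205 164 [628 106 214];206 164 [628 103 217];224 164 [629  58 207];195 165 [625 131 214];196 165 [625 128 215];197 165 [626 126 211];198 165 [625 123 216];199 165 [625 121 215];200 165 [625 118 217];201 165 [626 116 214];202 165 [626 113 213];203 165 [625 110 216];204 165 [626 108 213];205 165 [626 105 214];206 165 [626 103 214];207 165 [625 100 217];194 166 [622 133 217];195 166 [623 131 215];196 166 [623 128 216];197 166 [
[... 12623 characters left out ...]
216 [496 153 207];227 216 [496  48 221];228 216 [496  46 219];229 216 [496  43 218];230 216 [496  41 220];233 216 [497  34 208];234 216 [496  31 222];235 216 [496  28 219];236 216 [496  26 219];237 216 [496  23 223];238 216 [496  21 221];239 216 [496  18 220];240 216 [496  16 222];241 216 [496  13 220];242 216 [496  11 218];243 216 [497   8 216];244 216 [497   6 219];228 217 [494  46 216];238 217 [494  21 222];239 217 [494  18 220];240 217 [494  16 219];241 217 [494  13 218];242 217 [494  11 221];243 217 [494   8 221];241 218 [491  13 217];242 218 [491  11 222];243 218 [491   8 217];185 220 [486 155 208];224 222 [481  56 206];227 223 [479  49 206];226 227 [469  51 207];220 229 [464  66 206];
```

```bash
sleep 1
```

```text
(no output)
```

View pics/topz.png

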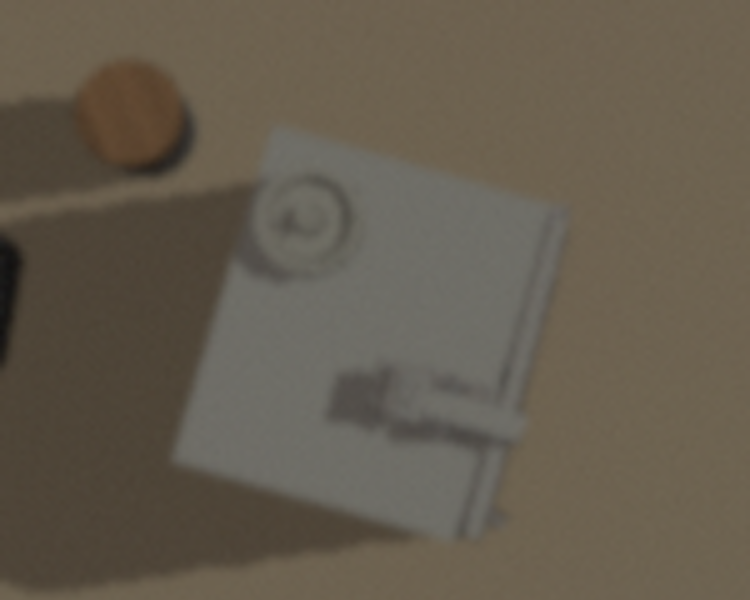

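View pics/sidez.png

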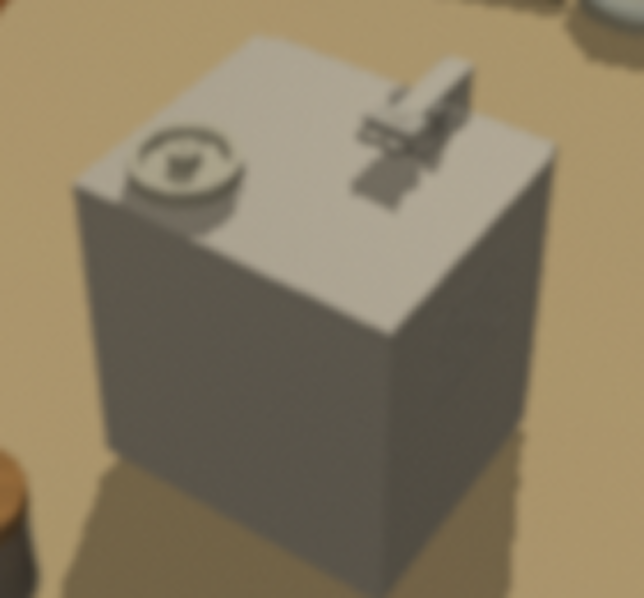

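Emit:
apply_moves:
  plan: [1,0,0,0.1,0,1,0,0.1,0.1,10,1,0.27,0.65,0.12,51,1,0.27,0.65,0.12,51,1,0.27,0.65,0.12,51,1,0.27,0.65,0.12,51,1,0.27,0.65,0.12,51,1,0.27,0.65,0.12,51]

```text
clock: 0.82
position: [347.6, -308.0, 315.3]
ee_rot: [-0.6, 0.8, 0.0, 0.0]
contact_force: [1.5, -0.3, 0.2]
gripper_width: -0.4
```

Emit:
apply_moves:
  plan: [1,0.17,0.38,0,0,1,0.17,0.38,0,0,1,0.17,0.38,0,0,1,0.17,0.38,0,0,1,0.17,0.38,0,0,1,0.17,0.38,0,0,1,0.17,0.38,0,0,1,0.17,0.38,0,0]

```text
clock: 1.48
position: [483.8, -3.5, 315.4]
ee_rot: [-0.598, 0.801, 0.0, 0.0]
contact_force: [0.5, -0.3, 0.9]
gripper_width: 0.0
```

```bash
cat > st.py <<'E'
from bench import arm
import numpy as np
from scipy.spatial.transform import Rotation as R
s=arm.read_state();M=R.from_quat(s["ee_rot"]).as_matrix()
print(s["clock"],np.round(s["position"],1),"xang",np.degrees(np.arctan2(M[1,0],M[0,0])),"F",np.round(s["contact_force"],2),np.round(s["joints"],2))
E
python3 st.py; python3 - <<'E'
from bench import arm
import cv2
for n in ["wrist","top"]:
    d=arm.get_image(n);cv2.imwrite(f"pics/{n}1.png",d["color"][:,:,::-1])
E
```

```text
1.4833 [483.8  -3.5 315.4] xang -106.52637606709936 F [ 0.47 -0.26  0.87] [ 0.33  0.09 -0.18 -0.   -1.31 -0.62]
```

View pics/wrist1.png

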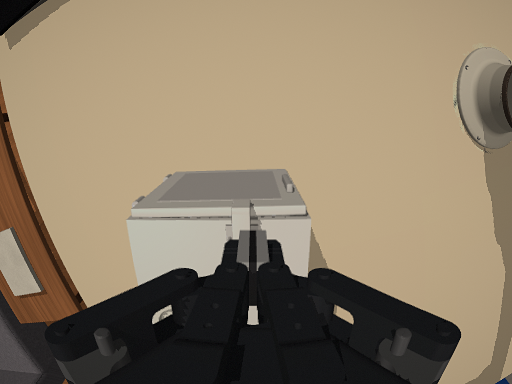

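View pics/top1.png

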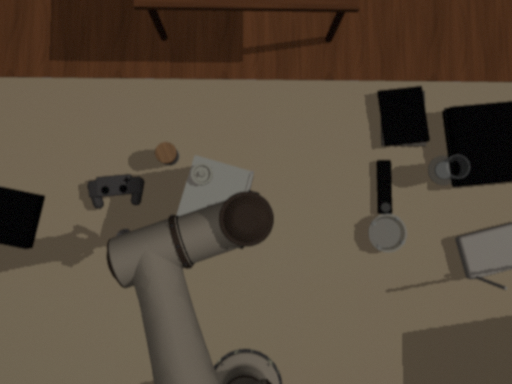

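Emit:
apply_moves:
  plan: [1,0.034,0.081,-0.02,0.7,1,0.034,0.081,-0.04,0.7,1,0.034,0.081,-0.055,0.7,1,0.034,0.081,-0.06,0.7,1,0.034,0.081,-0.06,0.7]

```text
clock: 2.0
position: [516.4, 75.1, 252.9]
ee_rot: [-0.603, 0.798, 0.001, -0.003]
contact_force: [-0.1, -0.4, 0.8]
gripper_width: -0.1
```

```bash
python3 st.py; python3 - <<'E'
from bench import arm
import cv2
for n in ["wrist","side"]:
    d=arm.get_image(n);c=d["color"][:,:,::-1]
    if n=="side": c=cv2.resize(c[130:290,170:350],None,fx=3.6,fy=3.6)
    cv2.imwrite(f"pics/{n}2.png",c)
E
```

```text
2.0 [516.4  75.1 252.9] xang -105.8150947790904 F [-0.05 -0.43  0.77] [ 0.46  0.2  -0.2  -0.   -1.18 -0.73]
```

View pics/wrist2.png

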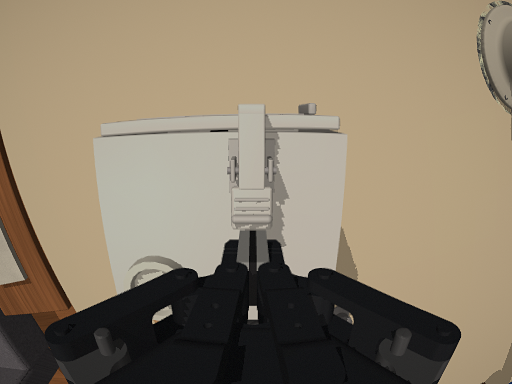

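View pics/side2.png

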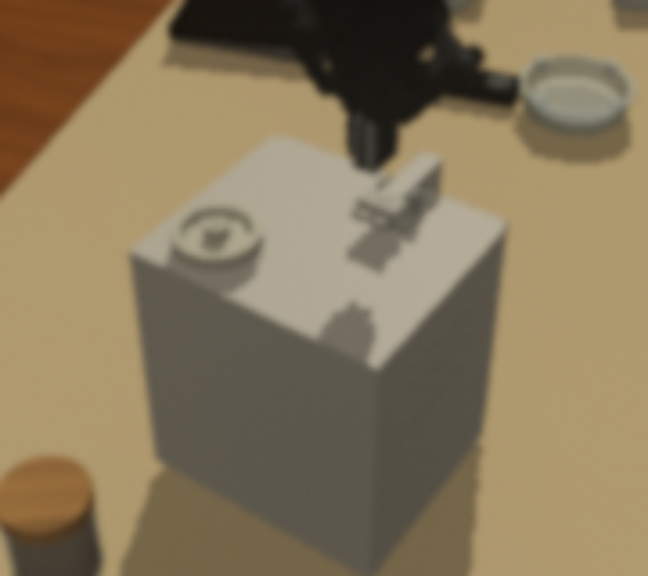

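```bash
cat >> h.py <<'E'
from scipy.spatial.transform import Rotation as R
MOUNT=None
def wproj(d,s,p):
    M=R.from_quat(s["ee_rot"]).as_matrix();t=M.T@(np.asarray(p,float)-s["position"])
    c=np.linalg.inv(d["mount"])@np.append(t,1);K=d["camera_matrix"]
    r=np.hypot(c[0],c[1]);th=np.arctan2(r,c[2]);return np.array([K[0,2]+K[0,0]*th*c[0]/r,K[1,2]+K[1,1]*th*c[1]/r])
C=np.array([546.9,88.2]);A=np.radians(74.2)
def cab(x,y,z): return np.array([C[0]+x*np.cos(A)-y*np.sin(A),C[1]+x*np.sin(A)+y*np.cos(A),z])
E
python3 - <<'E'
from h import *
from bench import arm
s=arm.read_state();d=arm.get_image("wrist");print(s["clock"])
im=np.ascontiguousarray(d["color"][:,:,::-1])
pts={"rib":cab(-22.5,25,225),"FL":cab(-75,90,200),"FR":cab(-75,-90,200),"RL":cab(75,90,200),"dfl":cab(-85,86,196),"dfr":cab(-85,-86,196),"pin":cab(-52.5,25,220)}
for k,p in pts.items():
    q=wproj(d,s,p);print(k,q);cv2.circle(im,tuple(int(round(a)) for a in q),2,(0,0,255),-1)
cv2.imwrite("pics/w3.png",cv2.resize(im[80:280,80:360],None,fx=2.8,fy=2.8))
E
```

```text
2.1
rib [253.74543474 220.98397262]
FL [347.85002577 135.2838303 ]
FR [ 96.84887331 139.08121466]
RL [329.07717966 314.80003883]
dfl [341.24207733 120.41414412]
dfr [103.07125267 124.85255798]
pin [253.72288052 172.22168387]
```

View pics/w3.png

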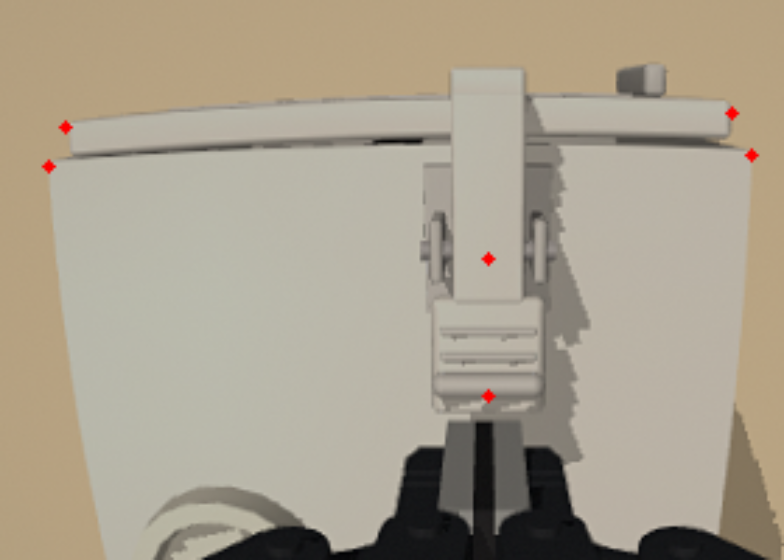

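Emit:
apply_moves:
  plan: [1,0.001,0.002,-0.01,0,1,0.001,0.002,-0.018,0,1,0.001,0.002,-0.021,0,1,0.001,0.002,-0.021,0,1,0.001,0.002,-0.021,0]

```text
clock: 2.57
position: [518.6, 77.0, 234.1]
ee_rot: [-0.603, 0.798, -0.0, -0.0]
contact_force: [0.6, -0.2, -0.2]
gripper_width: -0.1
```

```bash
python3 st.py
```

```text
2.5667 [518.6  77.  234.1] xang -105.87341779033937 F [ 0.57 -0.16 -0.16] [ 0.46  0.21 -0.23  0.   -1.13 -0.73]
```

Emit:
apply_moves:
  plan: [1,0,0,-0.001,0,1,0,0,-0.002,0,1,0,0,-0.003,0,1,0,0,-0.003,0,1,0,0,-0.003,0,1,0,0,-0.003,0]

```text
clock: 3.07
position: [518.7, 77.3, 231.3]
ee_rot: [-0.603, 0.798, -0.0, 0.0]
contact_force: [0.2, -0.9, 0.4]
gripper_width: -0.5
```

Emit:
apply_moves:
  plan: [1,0,0,-0.001,0,1,0,0,-0.001,0,1,0,0,-0.001,0,1,0,0,-0.001,0]

```text
clock: 3.4
position: [518.7, 77.3, 230.2]
ee_rot: [-0.603, 0.798, 0.0, -0.0]
contact_force: [-0.2, -0.4, -0.5]
gripper_width: 0.0
```

Emit:
apply_moves:
  plan: [1,0,0,-0.001,0,1,0,0,-0.001,0,1,0,0,-0.001,0,1,0,0,-0.001,0]

```text
clock: 3.73
position: [518.7, 77.3, 229.3]
ee_rot: [-0.603, 0.798, -0.0, 0.0]
contact_force: [0.4, -0.3, 0.3]
gripper_width: -0.1
```

Emit:
apply_moves:
  plan: [1,0,0,-0.001,0,1,0,0,-0.001,0,1,0,0,-0.001,0,1,0,0,-0.001,0]

```text
clock: 4.07
position: [518.7, 77.3, 228.2]
ee_rot: [-0.603, 0.798, 0.0, -0.0]
contact_force: [0.7, -0.3, 0.4]
gripper_width: -0.1
```

Emit:
apply_moves:
  plan: [1,0,0,-0.001,0,1,0,0,-0.001,0,1,0,0,-0.001,0,1,0,0,-0.001,0]

```text
clock: 4.4
position: [518.7, 77.3, 227.3]
ee_rot: [-0.603, 0.798, -0.0, 0.0]
contact_force: [-0.2, 1.1, -0.3]
gripper_width: -0.2
```

Emit:
apply_moves:
  plan: [1,0,0,-0.001,0,1,0,0,-0.001,0,1,0,0,-0.001,0,1,0,0,-0.001,0]

```text
clock: 4.73
position: [518.7, 77.3, 226.2]
ee_rot: [-0.603, 0.798, -0.0, -0.0]
contact_force: [0.5, 0.2, -0.2]
gripper_width: 0.1
```

Emit:
apply_moves:
  plan: [1,0,0,-0.001,0,1,0,0,-0.001,0,1,0,0,-0.001,0,1,0,0,-0.001,0]

```text
clock: 5.07
position: [518.7, 77.3, 225.3]
ee_rot: [-0.603, 0.798, 0.0, -0.0]
contact_force: [-0.1, -0.2, 0.6]
gripper_width: -0.1
```

Emit:
apply_moves:
  plan: [1,0,0,-0.001,0,1,0,0,-0.001,0,1,0,0,-0.001,0,1,0,0,-0.001,0]

```text
clock: 5.4
position: [518.8, 77.4, 224.3]
ee_rot: [-0.603, 0.798, -0.0, 0.0]
contact_force: [0.4, 0.7, 0.7]
gripper_width: 0.1
```

Emit:
apply_moves:
  plan: [1,0,0,-0.001,0,1,0,0,-0.001,0,1,0,0,-0.001,0,1,0,0,-0.001,0]

```text
clock: 5.73
position: [518.9, 77.5, 223.6]
ee_rot: [-0.603, 0.798, -0.0, 0.0]
contact_force: [-0.0, 0.4, 2.5]
gripper_width: -0.0
```

Emit:
apply_moves:
  plan: [1,0,0,-0.001,0,1,0,0,-0.001,0,1,0,0,-0.001,0,1,0,0,-0.001,0]

```text
clock: 6.07
position: [519.0, 77.6, 222.5]
ee_rot: [-0.603, 0.798, -0.0, 0.0]
contact_force: [-0.5, 1.8, 3.5]
gripper_width: 0.2
```

```bash
python3 st.py; python3 - <<'E'
from bench import arm
import cv2
for n in ["wrist","side"]:
    d=arm.get_image(n);c=d["color"][:,:,::-1]
    if n=="side": c=cv2.resize(c[150:250,200:330],None,fx=5,fy=5)
    else: c=cv2.resize(c[80:280,80:360],None,fx=2.8,fy=2.8)
    cv2.imwrite(f"pics/{n}4.png",c)
E
```

```text
6.0667 [519.   77.6 222.5] xang -105.85132555992409 F [-0.54  1.81  3.46] [ 0.46  0.22 -0.25 -0.   -1.1  -0.73]
```

View pics/wrist4.png

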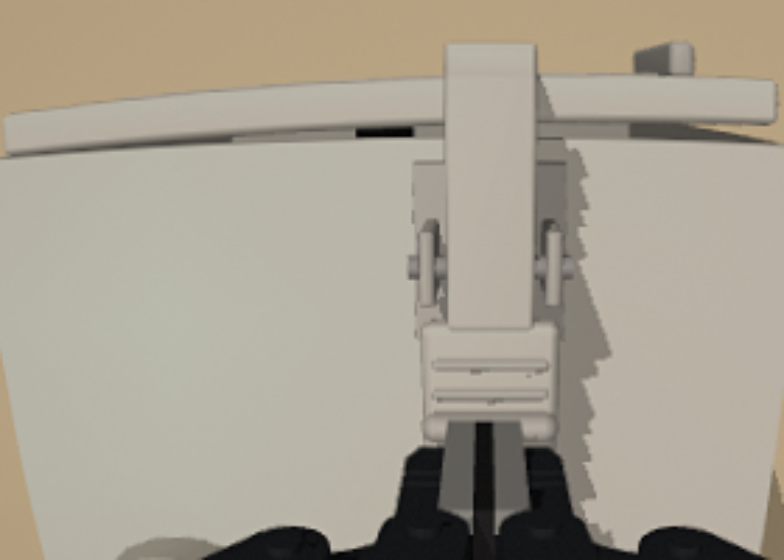

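View pics/side4.png

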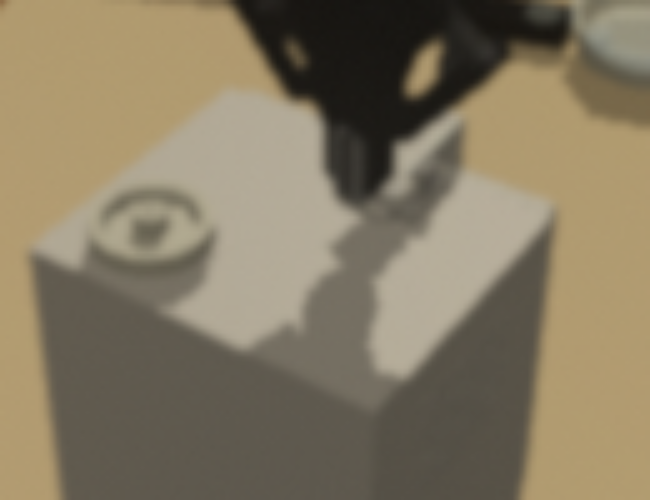

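Emit:
apply_moves:
  plan: [1,0,0,-0.001,0,1,0,0,-0.001,0,1,0,0,-0.001,0,1,0,0,-0.001,0]

```text
clock: 6.5
position: [519.0, 77.6, 221.4]
ee_rot: [-0.603, 0.798, -0.0, 0.001]
contact_force: [0.9, 2.6, 4.3]
gripper_width: 0.3
```

Emit:
apply_moves:
  plan: [1,0,0,-0.001,0,1,0,0,-0.001,0,1,0,0,-0.001,0,1,0,0,-0.001,0]

```text
clock: 6.83
position: [519.0, 77.5, 220.5]
ee_rot: [-0.603, 0.798, -0.0, 0.0]
contact_force: [0.8, 4.3, 4.3]
gripper_width: -0.1
```

Emit:
apply_moves:
  plan: [1,0,0,-0.001,0,1,0,0,-0.001,0,1,0,0,-0.001,0,1,0,0,-0.001,0]

```text
clock: 7.17
position: [519.1, 77.5, 219.5]
ee_rot: [-0.603, 0.798, -0.0, 0.001]
contact_force: [0.2, 4.2, 4.4]
gripper_width: 0.2
```

```bash
cat > w.py <<'E'
import sys,cv2
from bench import arm
d=arm.get_image("wrist");c=d["color"][:,:,::-1]
cv2.imwrite(f"pics/wr{sys.argv[1]}.png",cv2.resize(c[40:300,60:380],None,fx=2,fy=2))
E
python3 w.py a
```

```text
(no output)
```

View pics/wra.png

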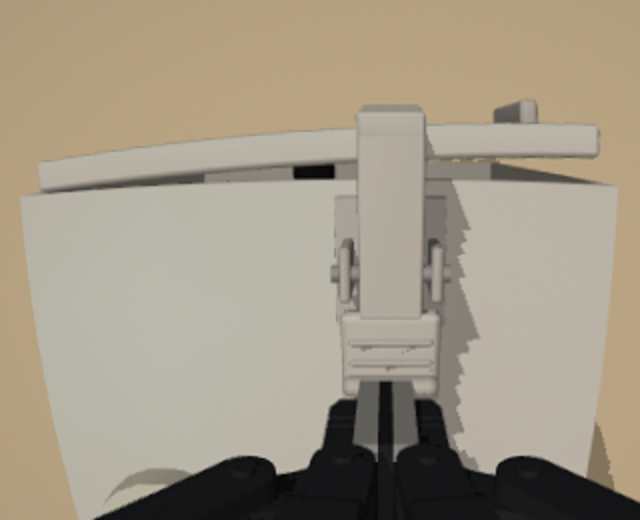

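Emit:
apply_moves:
  plan: [1,0,0,0.003,0,1,0,0,0.006,0,1,0,0,0.009,0,1,-0.001,-0.004,0.009,0,1,-0.001,-0.005,0.009,0,1,-0.001,-0.005,0.007,0,1,-0.001,-0.005,0.006,0,1,-0.001,-0.005,0.006,0]

```text
clock: 7.88
position: [517.3, 72.1, 224.6]
ee_rot: [-0.603, 0.798, 0.0, -0.001]
contact_force: [-0.2, -0.1, -0.7]
gripper_width: 0.4
```

```bash
python3 st.py; python3 w.py b
```

```text
7.8833 [517.3  72.1 224.6] xang -105.87757985032981 F [-0.17 -0.12 -0.7 ] [ 0.45  0.22 -0.25 -0.   -1.1  -0.73]
```

View pics/wrb.png

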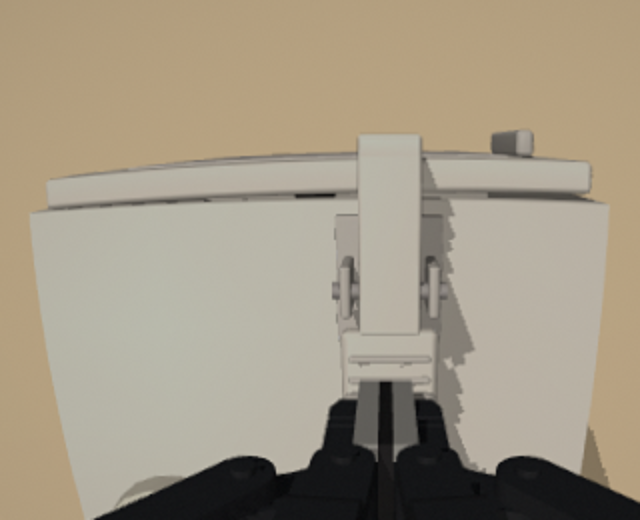

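Emit:
apply_moves:
  plan: [1,0,0,-0.001,0,1,0,0,-0.001,0,1,0,0,-0.001,0,1,0,0,-0.001,0]

```text
clock: 8.27
position: [517.7, 72.4, 224.3]
ee_rot: [-0.603, 0.798, -0.0, 0.0]
contact_force: [-0.3, 0.0, -0.7]
gripper_width: 0.3
```

Emit:
apply_moves:
  plan: [1,0,0,-0.001,0,1,0,0,-0.001,0,1,0,0,-0.001,0,1,0,0,-0.001,0]

```text
clock: 8.6
position: [517.8, 72.5, 223.5]
ee_rot: [-0.603, 0.798, -0.0, 0.0]
contact_force: [-0.3, 1.3, 2.1]
gripper_width: 0.1
```

Emit:
apply_moves:
  plan: [1,0,0,-0.001,0,1,0,0,-0.001,0,1,0,0,-0.001,0,1,0,0,-0.001,0]

```text
clock: 8.93
position: [517.9, 72.6, 222.5]
ee_rot: [-0.603, 0.798, -0.0, 0.0]
contact_force: [-0.0, 2.1, 4.1]
gripper_width: 0.4
```

Emit:
apply_moves:
  plan: [1,0,0,-0.001,0,1,0,0,-0.001,0,1,0,0,-0.001,0,1,0,0,-0.001,0]

```text
clock: 9.27
position: [518.0, 72.6, 221.5]
ee_rot: [-0.603, 0.798, -0.0, 0.001]
contact_force: [0.1, 4.3, 4.7]
gripper_width: 0.0
```

Emit:
apply_moves:
  plan: [1,0,0,-0.001,0,1,0,0,-0.001,0,1,0,0,-0.001,0,1,0,0,-0.001,0]

```text
clock: 9.6
position: [518.1, 72.5, 220.5]
ee_rot: [-0.603, 0.798, -0.0, 0.0]
contact_force: [0.4, 3.7, 5.4]
gripper_width: -0.2
```

```bash
python3 st.py; python3 w.py c
```

```text
9.6 [518.1  72.5 220.5] xang -105.85235511560083 F [0.43 3.67 5.37] [ 0.45  0.22 -0.26  0.   -1.09 -0.73]
```

View pics/wrc.png

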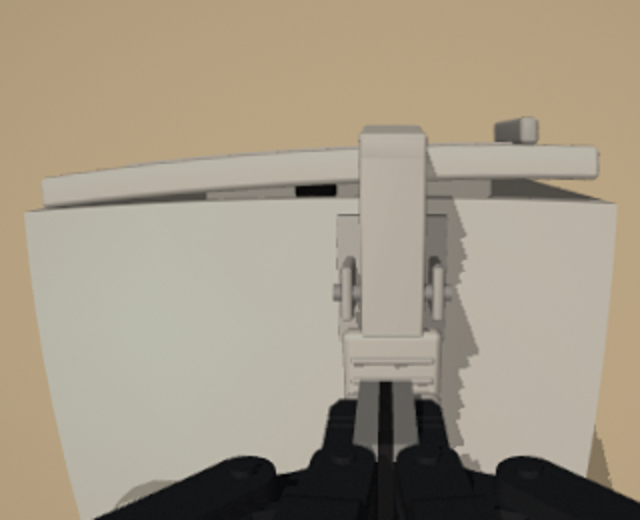

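Emit:
apply_moves:
  plan: [1,0,0,-0.001,0,1,0,0,-0.001,0,1,0,0,-0.001,0,1,0,0,-0.001,0]

```text
clock: 9.98
position: [518.1, 72.4, 219.5]
ee_rot: [-0.603, 0.798, -0.0, 0.001]
contact_force: [1.6, 3.0, 5.7]
gripper_width: 0.1
```

Emit:
apply_moves:
  plan: [1,0,0,-0.001,0,1,0,0,-0.001,0,1,0,0,-0.001,0,1,0,0,-0.001,0]

```text
clock: 10.32
position: [518.1, 72.5, 218.8]
ee_rot: [-0.603, 0.798, -0.0, 0.001]
contact_force: [-0.1, 3.5, 6.4]
gripper_width: 0.6
```

```bash
python3 st.py; python3 w.py d
```

```text
10.3167 [518.1  72.5 218.8] xang -105.84662266975822 F [-0.1   3.51  6.39] [ 0.45  0.22 -0.26  0.   -1.09 -0.73]
```

View pics/wrd.png

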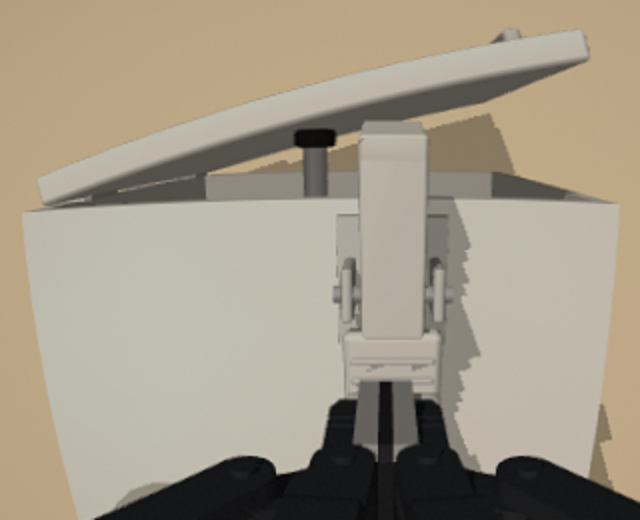

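The door is released and kicking out (door clear of the hook at image (590,45)). I'll hold, then lift.

Emit:
apply_moves:
  plan: [1,0,0,0,0,1,0,0,0,0,1,0,0,0,0,1,0,0,0,0,1,0,0,0,0,1,0,0,0,0,1,0,0,0,0,1,0,0,0,0]

```text
clock: 11.03
position: [518.2, 72.5, 218.9]
ee_rot: [-0.603, 0.798, -0.0, 0.001]
contact_force: [-0.1, 3.2, 6.6]
gripper_width: -0.1
```

Emit:
apply_moves:
  plan: [1,0,0,0,0,1,0,0,0,0,1,0,0,0.003,0,1,0,0,0.006,0,1,0,0,0.01,0,1,0,0,0.025,0,1,0,0,0.04,0,1,0,0,0.04,0]

```text
clock: 11.7
position: [518.2, 71.8, 260.1]
ee_rot: [-0.603, 0.798, -0.001, 0.001]
contact_force: [-0.5, 0.2, 1.1]
gripper_width: -0.0
```

```bash
python3 st.py; python3 - <<'E'
from h import *
from bench import arm
s=arm.read_state();d=arm.get_image("wrist")
im=np.ascontiguousarray(d["color"][:,:,::-1])
for th in (0.38,0.42,0.46):
  p=cab(-80-174*np.sin(th),-88+174*np.cos(th),196);q=wproj(d,s,p);print(th,q)
  cv2.circle(im,tuple(int(round(a)) for a in q),2,(0,0,255),-1)
q=wproj(d,s,cab(-80,-88,196));cv2.circle(im,tuple(int(round(a)) for a in q),2,(0,255,0),-1)
cv2.imwrite("pics/w5.png",cv2.resize(im[20:300,40:400],None,fx=2.1,fy=2.1))
E
```

```text
11.7 [518.2  71.8 260.1] xang -105.86725538838436 F [-0.46  0.23  1.06] [ 0.45  0.19 -0.19  0.   -1.19 -0.73]
0.38 [324.77745722  40.63109448]
0.42 [320.85875529  31.87501767]
0.46 [316.55123577  23.36048268]
```

View pics/w5.png

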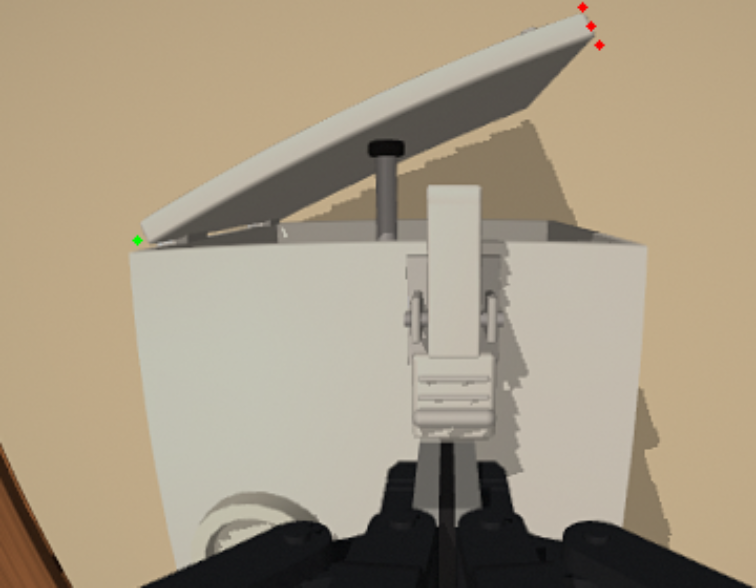

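```bash
python3 - <<'E'
from h import *
p0=np.array([518.2,71.8,260]);a=cab(-108,58,180);print("insert",a,a-p0)
for t in np.arange(0.19,1.63,0.07):
    q=cab(-80-148*np.sin(t),-88+148*np.cos(t),180);print(round(t,2),np.round(q[:2]),np.round((q-a)[:2]))
E
```

```text
insert [4.61685090e+02 7.27110272e-02 1.80000000e+02] [-56.51491031 -71.72728897 -80.        ]
0.19 [462.  -0.] [ 1. -0.]
0.26 [462. -10.] [  0. -10.]
0.33 [462. -21.] [  0. -21.]
0.4 [463. -31.] [  1. -31.]
0.47 [465. -41.] [  3. -41.]
0.54 [467. -51.] [  5. -51.]
0.61 [470. -61.] [  8. -61.]
0.68 [474. -71.] [ 12. -71.]
0.75 [478. -80.] [ 16. -80.]
0.82 [483. -89.] [ 21. -89.]
0.89 [489. -98.] [ 27. -98.]
0.96 [ 495. -106.] [  33. -106.]
1.03 [ 502. -114.] [  40. -114.]
1.1 [ 509. -121.] [  48. -121.]
1.17 [ 517. -128.] [  55. -128.]
1.24 [ 525. -134.] [  64. -134.]
1.31 [ 534. -140.] [  72. -140.]
1.38 [ 543. -145.] [  82. -145.]
1.45 [ 553. -149.] [  91. -149.]
1.52 [ 562. -153.] [ 101. -153.]
1.59 [ 572. -156.] [ 111. -156.]
```

Emit:
apply_moves:
  plan: [1,-0.02,-0.025,0,0,1,-0.04,-0.05,0,0,1,-0.056,-0.072,0,0,1,-0.056,-0.072,0,0,1,-0.056,-0.072,0,0,1,-0.056,-0.072,0,0]

```text
clock: 12.25
position: [461.3, 0.1, 257.4]
ee_rot: [-0.603, 0.798, 0.0, -0.001]
contact_force: [0.6, 0.3, 0.5]
gripper_width: -0.5
```

```bash
python3 st.py; python3 - <<'E'
from bench import arm
import cv2
for n in ["wrist","side"]:
    d=arm.get_image(n);c=d["color"][:,:,::-1]
    if n=="side": c=cv2.resize(c[130:290,170:350],None,fx=3.6,fy=3.6)
    cv2.imwrite(f"pics/{n}6.png",c)
E
```

```text
12.25 [4.613e+02 1.000e-01 2.574e+02] xang -105.89435678592494 F [0.63 0.3  0.53] [ 0.35  0.08 -0.33 -0.   -1.16 -0.63]
```

View pics/wrist6.png

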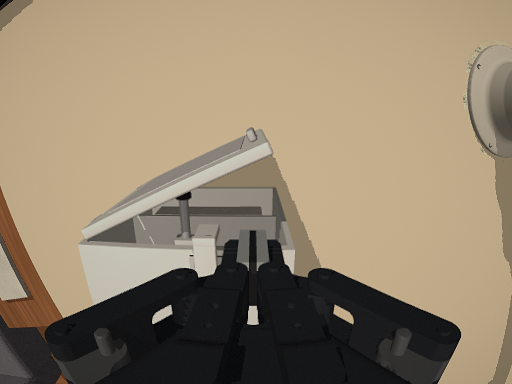

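View pics/side6.png

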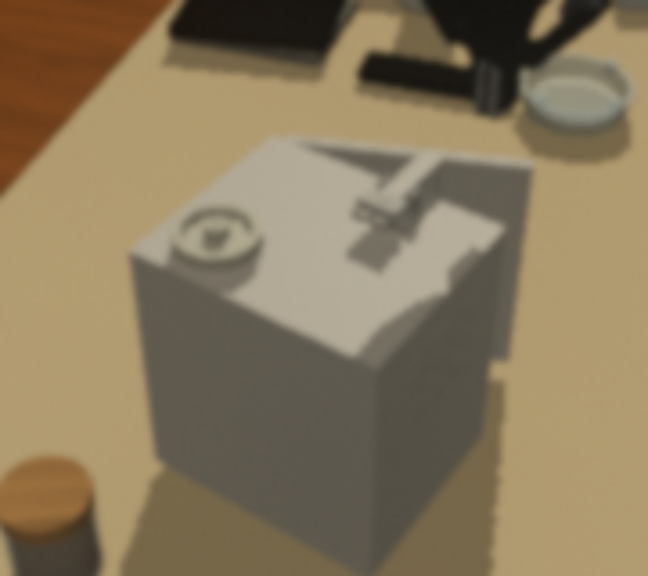

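Emit:
apply_moves:
  plan: [1,-0.005,-0.005,-0.015,0,1,-0.005,-0.005,-0.03,0,1,-0.005,-0.005,-0.045,0,1,-0.005,-0.005,-0.055,0,1,-0.005,-0.005,-0.065,0,1,-0.005,-0.005,-0.074,0,1,-0.005,-0.005,-0.074,0,1,-0.005,-0.005,-0.074,0]

```text
clock: 13.02
position: [456.8, -4.5, 183.8]
ee_rot: [-0.603, 0.798, 0.0, -0.001]
contact_force: [-0.5, 0.6, 0.2]
gripper_width: 0.5
```

```bash
python3 st.py; python3 - <<'E'
from bench import arm
import cv2
for n in ["wrist","side"]:
    d=arm.get_image(n);c=d["color"][:,:,::-1]
    if n=="side": c=cv2.resize(c[130:290,170:350],None,fx=3.6,fy=3.6)
    cv2.imwrite(f"pics/{n}7.png",c)
E
```

```text
13.0167 [456.8  -4.5 183.8] xang -105.82219937896824 F [-0.51  0.58  0.22] [ 0.35  0.14 -0.46  0.   -0.97 -0.62]
```

View pics/wrist7.png

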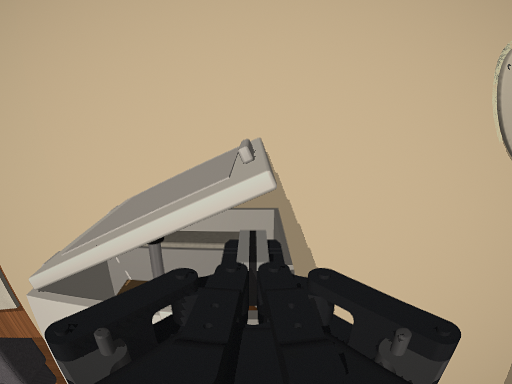

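View pics/side7.png

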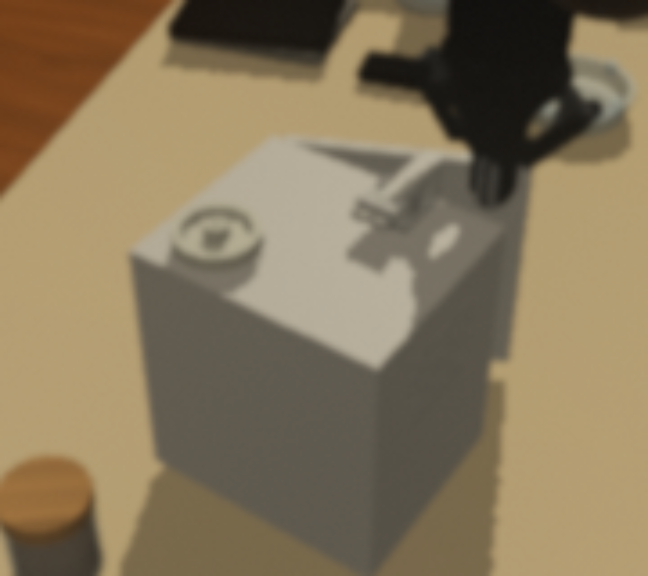

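Emit:
apply_moves:
  plan: [1,0.001,-0.005,0,0,1,0.002,-0.01,0,0,1,0.003,-0.015,0,0,1,0.004,-0.02,-0.001,0,1,0.005,-0.025,-0.002,0,1,0.006,-0.03,-0.003,0,1,0.007,-0.035,-0.004,0,1,0.008,-0.04,-0.005,0]

```text
clock: 13.78
position: [464.8, -45.3, 179.1]
ee_rot: [-0.603, 0.798, -0.0, -0.0]
contact_force: [-0.6, -0.0, -0.1]
gripper_width: 0.1
```

```bash
python3 st.py; python3 w.py e
```

```text
13.7833 [464.8 -45.3 179.1] xang -105.86682464193063 F [-0.65 -0.03 -0.15] [ 0.25  0.16 -0.44  0.   -0.96 -0.53]
```

View pics/wre.png

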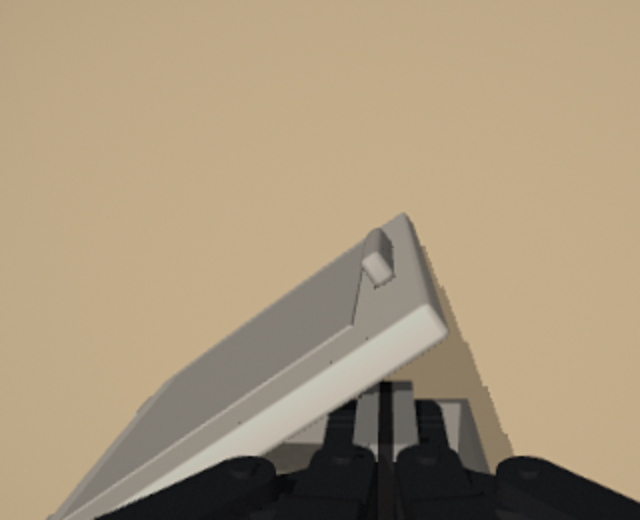

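Emit:
apply_moves:
  plan: [1,0.002,-0.007,0,0,1,0.004,-0.014,0,0,1,0.007,-0.021,0,0,1,0.01,-0.028,0,0,1,0.013,-0.035,0,0,1,0.016,-0.041,0,0,1,0.02,-0.047,0,0,1,0.024,-0.053,0,0]

```text
clock: 14.5
position: [489.1, -98.4, 179.3]
ee_rot: [-0.603, 0.798, 0.0, 0.0]
contact_force: [0.8, -0.3, -1.4]
gripper_width: -0.3
```

```bash
python3 st.py; python3 w.py f
```

```text
14.5 [489.1 -98.4 179.3] xang -105.86748315744487 F [ 0.84 -0.34 -1.39] [ 0.13  0.22 -0.37 -0.   -0.98 -0.4 ]
```

View pics/wrf.png

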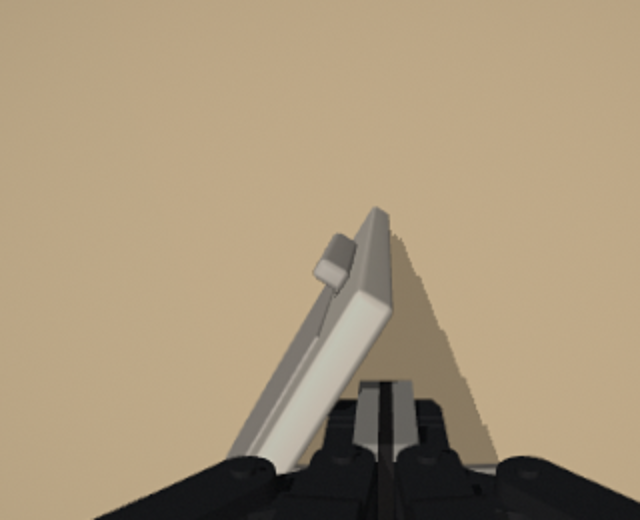

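Emit:
apply_moves:
  plan: [1,0.005,-0.006,0,0,1,0.01,-0.012,0,0,1,0.015,-0.018,0,0,1,0.02,-0.023,0,0,1,0.026,-0.028,0,0,1,0.032,-0.033,0,0,1,0.038,-0.038,0,0,1,0.045,-0.042,0,0]

```text
clock: 15.22
position: [534.2, -140.2, 179.2]
ee_rot: [-0.603, 0.798, 0.0, -0.0]
contact_force: [-0.8, 0.5, 0.0]
gripper_width: -0.3
```

Emit:
apply_moves:
  plan: [1,0.006,-0.003,0,0,1,0.012,-0.006,0,0,1,0.018,-0.008,0,0,1,0.023,-0.01,0,0,1,0.028,-0.012,0,0,1,0.032,-0.0135,0,0,1,0.035,-0.0145,0,0,1,0.037,-0.015,0,0]

```text
clock: 15.88
position: [571.0, -154.8, 179.2]
ee_rot: [-0.603, 0.798, 0.0, -0.0]
contact_force: [-1.0, 0.3, -0.7]
gripper_width: 0.4
```

```bash
python3 st.py; python3 w.py g; python3 - <<'E'
from bench import arm
import cv2
from h import *
d=arm.get_image("top");c=d["color"][:,:,::-1];np.savez("top9.npz",**d)
cv2.imwrite("pics/top9.png",cv2.resize(c[120:300,140:400],None,fx=3,fy=3))
E
```

```text
15.8833 [ 571.  -154.8  179.2] xang -105.85757709800149 F [-1.02  0.27 -0.73] [ 0.01  0.37 -0.15 -0.   -1.05 -0.29]
```

View pics/wrg.png

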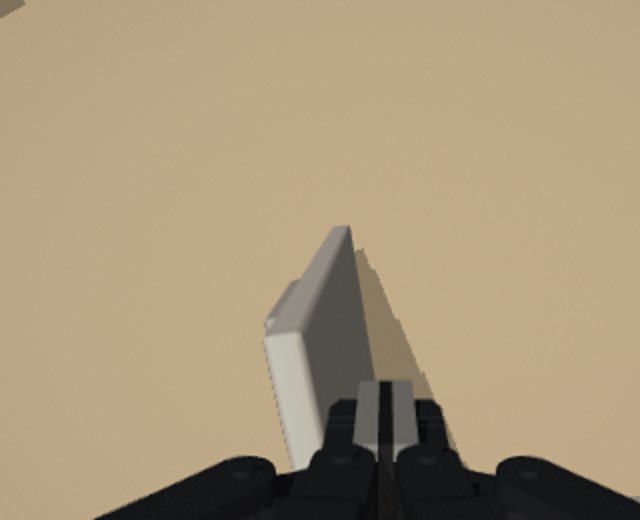

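View pics/top9.png

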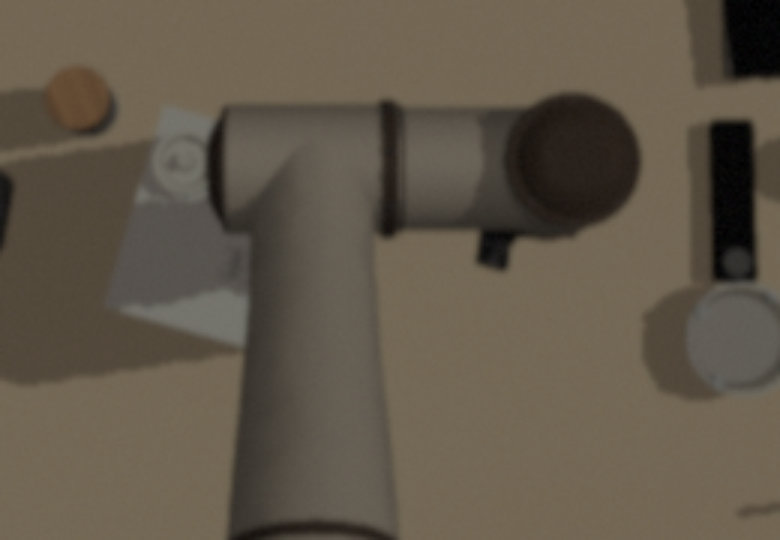

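```bash
python3 - <<'E'
from h import *
from bench import arm
s=arm.read_state();d=arm.get_image("wrist")
for th in np.arange(1.5,1.95,0.05):
  print(round(th,2),wproj(d,s,cab(-80-174*np.sin(th),-88+174*np.cos(th),196)))
E
```

```text
1.5 [282.96597409 206.92370043]
1.55 [263.60546896 206.12652822]
1.6 [244.10449535 206.21883358]
1.65 [224.73469365 207.19956623]
1.7 [205.75979728 209.04616163]
1.75 [187.42006313 211.71655402]
1.8 [169.92017938 215.1527661 ]
1.85 [153.42198743 219.28541722]
1.9 [138.04222198 224.03842997]
```

Emit:
apply_moves:
  plan: [1,-0.006,0.002,0,0,1,-0.014,0.004,0,0,1,-0.018,0.005,0.003,0,1,-0.018,0.005,0.03,0,1,-0.018,0.005,0.06,0,1,-0.018,0.005,0.09,0,1,-0.018,0.005,0.12,0,1,-0.018,0.005,0.12,0]

```text
clock: 16.7
position: [554.9, -150.4, 307.2]
ee_rot: [-0.603, 0.798, -0.005, 0.005]
contact_force: [0.9, -1.2, 1.5]
gripper_width: -0.2
```

Emit:
apply_moves:
  plan: [1,0,-0.03,0,0,1,0,-0.06,0,0,1,0,-0.1,0,0,1,0,-0.13,0,0,1,0,-0.15,0,0,1,0,-0.15,0,0,1,0,-0.15,0,0,1,0,-0.15,0,0]

```text
clock: 17.37
position: [552.3, -299.2, 299.3]
ee_rot: [-0.603, 0.798, 0.0, 0.0]
contact_force: [-0.4, 0.6, -0.0]
gripper_width: 0.1
```

```bash
python3 st.py; python3 - <<'E'
from bench import arm
import cv2
from h import *
for n in("top","side"):
    d=arm.get_image(n);c=d["color"][:,:,::-1];np.savez(n+"10.npz",**d)
    cv2.imwrite(f"pics/{n}10.png",c)
E
```

```text
17.3667 [ 552.3 -299.2  299.3] xang -105.85585961076978 F [-0.44  0.57 -0.02] [-0.24  0.35  0.13 -0.   -1.35 -0.04]
```

View pics/side10.png

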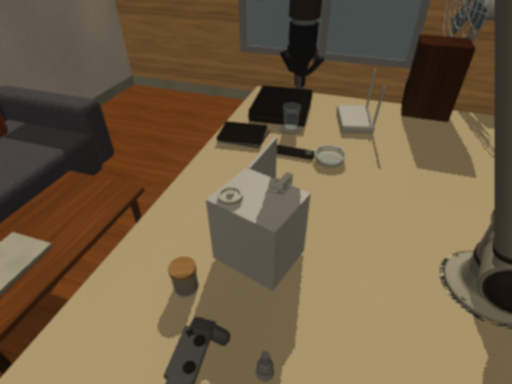

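View pics/top10.png

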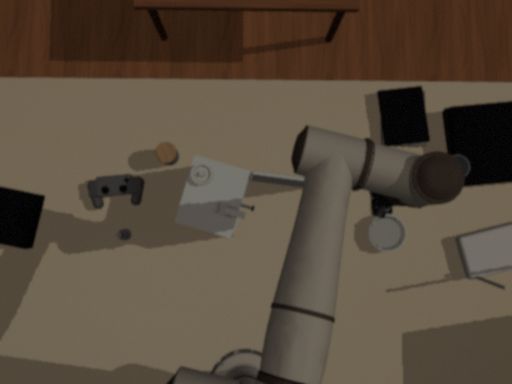

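Emit:
apply_moves:
  plan: [1,0,0,0,0,1,0,0,0,0,1,0,0,0,0,1,0,0,0,0,1,0,0,0,0,1,0,0,0,0]

```text
clock: 17.97
position: [552.7, -299.6, 299.3]
ee_rot: [-0.603, 0.798, -0.0, 0.0]
contact_force: [0.6, -0.3, 0.5]
gripper_width: 0.1
```

```bash
python3 st.py; python3 - <<'E'
from bench import arm
from h import *
d=load("top10");e=arm.get_image("top")
for D in(d,e):
    P=cloud(D);Z=P[...,2]
    m=np.zeros(Z.shape,bool);m[165:195,258:300]=1
    q=P[m&(Z>180)&(Z<205)][:,:2].astype(np.float32)
    vx,vy,_,_=cv2.fitLine(q,cv2.DIST_HUBER,0,.01,.01).ravel()
    if vy>0:vx,vy=-vx,-vy
    print(len(q),"door angle",np.arctan2(vy,vx)%(2*np.pi)-(A+np.pi/2))
    m[:]=0;m[204:220,213:246]=1
    print("catch z", [round(float(np.median(Z[205:211,216:219])),1),round(float(np.median(Z[213:217,238:243])),1)])
print(np.abs(d["color"].astype(int)-e["color"])[150:200,245:305].mean())
E
python3 -c "
from bench import arm
print(arm.job_done())"
```

```text
17.9667 [ 552.7 -299.6  299.3] xang -105.85303407984117 F [ 0.61 -0.33  0.53] [-0.24  0.36  0.13 -0.   -1.35 -0.04]
189 door angle 1.7210657877504572
catch z [222.7, 218.6]
188 door angle 1.7213232798158868
catch z [222.9, 218.9]
1.0951111111111111
the job is handed in; nothing more can be done
None
```

The cabinet door is open and I handed the job in at about 18 s of the allowed 58 s. `arm.job_done()` reports no verdict, so these are my own checks.

- **Catch:** I pressed the thumb rib down with the closed fingers until the sprung door came free of the hook. I held it there about a second longer, then lifted off. The highest reading was about 7.5 N (limit 15 N).
- **Door:** I put the fingers down behind the kicked-out door and swung it open along an arc. I then backed off and moved clear. The readings during the swing stayed within about 2 N, close to the sensor noise.

**Last checks**
- The door stands at about 1.72 rad in two top-view fits 0.6 s apart (the requirement is at least 1.45), and it was not moving.
- The catch's heights are about the same as at the start, so it is back at rest.
- The arm is touching nothing.
- By eye, the holder and the other bystanders look unmoved. I did not measure their positions.

**One false start:** my first press was about 5 mm too far back on the rib and felt a sideways pull. I let the catch drop and the door latch again, moved forward, and pressed a second time. The sideways pull came back at the same contact height, so it was probably friction at the rib.

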